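# Put the bag clip away in the push-to-open drawer

## Task

Put the plastic bag clip away in the low wooden push-to-open drawer: push the handleless front inward until its touch latch lets go and the drawer springs out, lay the clip in the open compartment, then push the drawer back in until it latches and stays shut by itself. Feel for the latch and press gently with light fingertip force, never ramming the front against its stop, and leave everything else on the shelf and on top of the unit where it stands.

Things in the scene. Friction and masses are not known exactly. Their poses are not given: they have to be found in the camera images.
- cabinet: low pale-wood handleless drawer unit, fixed. Origin: centre of its underside, on the shelf; -x side is the front, y across, z up. Carcass 210 mm wide (y), x from -92 to +110 mm, flat top 64 mm high. Its overlay drawer front is 14 mm thick, 210 mm wide, 3 to 63 mm above the shelf; latched, the outer face is at x = -124 mm, 18 mm clear of the carcass. Never load it with over 20 N, bumps included.
- drawer (a joint): drawer travel in m along the unit's -x: 0 = latched, 0.090 = fully out, negative = pressed in. A latched drawer pressed to its rubber stop (4 to 6 N on the way) and let go springs fully out (2 to 4 N), following a retreating finger. Pushed back to the stop and let go, it latches. The stop's depth differs each time, 5 to 14 mm past 0; there force rises by about 8 N per mm; 8 to 10 N is enough.
- drawer_face (a point): centre of the flat outer face of the drawer front, 33 mm above the shelf; moves with the drawer; same axes as the unit (its -x points out of the face)
- drawer_floor (a point): centre of the inner floor of the drawer's front compartment, 17 mm above the shelf, 62 mm behind the outer face; moves with the drawer; axes as the unit. The compartment is 96 mm (x) by 170 mm (y) with walls 31 mm deep, and lies wholly clear of the carcass when the drawer is fully out.
- clip: black plastic bag clip lying on the shelf; origin at the centre of its underside, length along its x
- clip_center (a point): centre of the bag clip, 9 mm above its underside: 62 mm long (its x), 14 mm wide (its y), 18 mm tall, 22 g; grip it across its width
- grinder: pepper grinder, brushed steel cylinder with a push button on top, 53 mm across, 204 mm tall, standing; origin at the centre of its underside; not to be disturbed
- can_a: closed soup can, 66 mm across, 102 mm tall, standing; origin at the centre of its underside; not to be disturbed
- can_b: second closed soup can, the same size; origin at the centre of its underside; not to be disturbed
- jar: small spice jar with a dark lid, 48 mm across, 95 mm tall, standing; origin at the centre of its underside; not to be disturbed
- stopper: glass cruet stopper standing on its round knob, plug upward, 34 mm across, 47 mm tall; origin at the centre of its underside; not to be disturbed
- bowl: purple silicone pinch bowl, 72 mm across, 32 mm tall, standing on top of the drawer unit towards its back; origin at the centre of its underside; not to be disturbed

How it is judged:
By the outcome, as a careful person would: the job done as asked, in the order asked, and still so for the second after the job is handed in, with the robot touching nothing.
It also fails if it takes over 72 s, if anything falls off the work surface, if the arm or the gripper's body presses on something with over 40 N, if the wrist force passes 120 N, or if a joint passes its speed limit or range.

## Robot

A 6-joint arm with a two-finger parallel gripper is mounted at the origin on the work surface. World frame = base frame: x ahead of the robot, y to its left, z up, the work surface at z = 0. Lengths are in m, angles in rad, forces in N, time in s.
With the tool pointing down it reaches from about 0.15 to 0.775 m from the base axis. Payload 6.1 kg.
Tool frame: the origin (TCP) lies at the very end of the fingers, on their centre line; the grasp point (between the pads) lies 19 mm behind it; y points along the fingers, x is the direction in which the jaws open and shut, and the axes are right-handed (so a half turn about y gives the same grasp; the last joint's range is limited). The gripper opens to 85 mm and grips with 20 to 120 N. Pads are 22 mm wide; open, the fingers measure 114 mm over their backs; the gripper's body (76 mm by 85 mm) begins 54 mm behind the grasp point. The pads swing forward as they close: fully open they stand 13 mm farther back than shut.
Start: joints at [-1.141, 0.126, -0.04, 1.405, 0, 1.571], TCP at [0.219, -0.477, 0.204] pointing down, gripper open.
Joint ranges: [-2.72, 2.72], [-0.95, 1.95], [-1.27, 1.35], [-1.78, 2.02], [-1.46, 1.47], [-3.14, 3.14]. Speed limits (rad/s): [2.39, 2.39, 3.01, 3.14, 3.14, 3.14].

## Interface

Orientations are given as a rotation vector (axis times angle).
In Python, from bench import manip, cams gives the robot as it stands.
- The arm moves only by the tool apply_moves, never from a script. Its argument "deltas" is one flat list of numbers, 5 for each row, row after row: the shift along the tool's x, y, z in mm, then the turn about the tool's y in degrees, then the finger opening in mm, from 0 to 85.4. In form: [dx, dy, dz, turn, jaw, dx, dy, dz, turn, jaw, ...]. A call has 1 to 5 rows; each row is the pose to reach, as a shift and turn from the pose commanded when the call began, along the tool's axes at that moment; what a row does not reach only later rows make up. A row lasts 1/10 s, in which the tool goes at most 50 mm and 8.59 degrees, less where a joint would pass 70% of its speed; a pose out of reach is approached as far as the arm can. A call with a gripper value outside its range is refused whole. The fingers move at their own pace and stop on an object; the grip force is fixed at half the most. Time passes only in rows, so rows that repeat a pose let the fingers close. It gives the time, the measured TCP pose, the force and the opening at its end, in the units of the state.
- manip.read_state(): the state, without advancing time (a new reading comes with each control period).
- cams.get_image(name): name is "side" or "top"; returns a dict with "img" (384x512x3 uint8, red, green, blue), "vertical_fov" (degrees; the focal length in pixels is half the picture's height over the tangent of half this angle, whatever the lens; pixels are square), "cx", "cy" (the principal point, pixels), "eye" and "attitude" of the camera in the world. Camera axes: x right, y up, looking along -z (the intrinsics and any distortion apply to the point x, -y, -z); pixel columns grow to the right and rows downward; lengths in m; the calibration is good to about 2 mm. A picture is of the moment at which its call begins. There is no depth.
- manip.finish_job(): hands the job in, once; it reports no verdict.
The state is a dict: "clock": time; "q": joint angles; "joint_velocities": joint speeds; "joint_efforts": joint torques, N m; "ee_pos": TCP position; "ee_rot": TCP orientation; "ft_force": force on the tool from outside, world axes, zero at the start; "ft_torque": the same for the moment, N m; "width": opening from 0.0 (shut) to 1.0 (fully open).
Only numpy, scipy, OpenCV 4.12 (cv2) and the standard library are available. Lean on these libraries where they do the work, as an engineer would, in place of code of your own. Each camera call takes 0.05 s, during which the arm holds its last target.

## Working session

There is one attempt and no reset: what is moved stays moved. The work goes in short steps, Python scripts to look and compute and a tool call to move; the robot and the scene stay as the last step left them, time stands still between calls to the robot, and variables do not carry over. Pictures are saved under pics/ and viewed, and the job is handed in when it is done.

Besides the shell and the picture viewer there is one more tool, called after "Call:" as name(argument=value, ...) on one line, values as JSON. apply_moves: Moves the arm, as the interface text tells. Its arguments: {"type":"object","properties":{"deltas":{"type":"array","items":{"type":"number"}}},"required":["deltas"]}

```bash
ls; mkdir -p pics
python3 - <<'E'
from bench import manip,cams
import cv2
print(manip.read_state())
for n in("side","top"):
    d=cams.get_image(n); cv2.imwrite(f"pics/{n}0.png",d["img"][:,:,::-1]); print({k:v for k,v in d.items() if k!="img"})
E
```

```text
pics
{'clock': 0.0, 'q': array([-1.14103073e+00,  1.26392262e-01, -4.06223767e-02,  1.40537502e+00,
        8.53222235e-06,  1.57078520e+00]), 'joint_velocities': array([ 0.00091604, -0.00014845, -0.00011384, -0.00044192,  0.00033788,
        0.00066626]), 'joint_efforts': array([ 1.35463495e-03, -4.35911286e+01,  3.52923739e+01,  1.73464883e-02,
        5.45753744e-05,  1.83777985e-05]), 'ee_pos': array([ 0.21856238, -0.47685259,  0.20371548]), 'ee_rot': array([-1.38151165,  0.88805409, -0.88585934]), 'ft_force': array([-0.31489965,  0.91968317, -0.6523799 ]), 'ft_torque': array([ 0.00423627,  0.04315501, -0.03042038]), 'width': 0.9980964234511989}
{'vertical_fov': 52.387844806980446, 'cx': 252.85263575063044, 'cy': 191.6310257481873, 'eye': array([ 0.58118017, -0.9484868 ,  0.61626601]), 'attitude': array([ 1.05012161, -0.00853204, -0.03152661])}
{'vertical_fov': 42.63957788126502, 'cx': 248.25424315055005, 'cy': 198.70209227599767, 'eye': array([ 0.32267789, -0.00550952,  1.33901666]), 'attitude': array([ 0.19424237, -0.17880369, -1.50391099])}
```

View pics/side0.png

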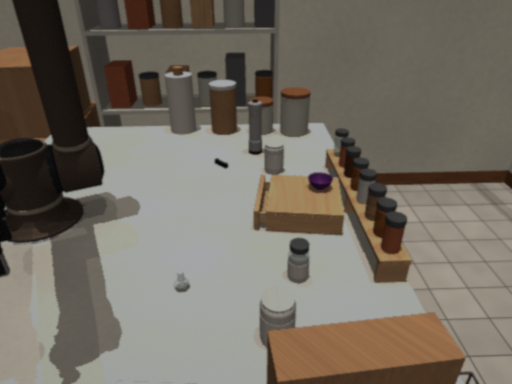

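View pics/top0.png

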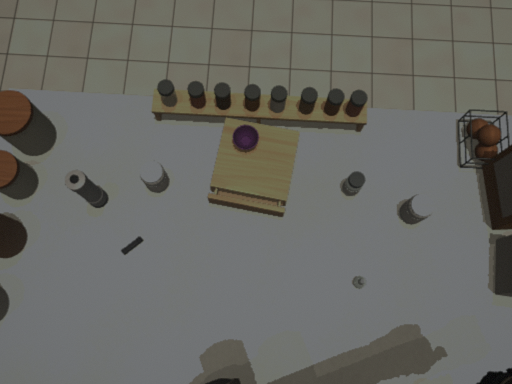

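```bash
cat > h.py <<'E'
import numpy as np, cv2
from scipy.spatial.transform import Rotation as R
from bench import manip,cams
def cam(n):
    d=cams.get_image(n); d["R"]=R.from_rotvec(d["attitude"]).as_matrix()
    d["f"]=d["img"].shape[0]/2/np.tan(np.radians(d["vertical_fov"])/2); return d
def ray(d,u,v):
    r=d["R"]@np.array([(u-d["cx"])/d["f"],-(v-d["cy"])/d["f"],-1]); return d["eye"],r/np.linalg.norm(r)
def pl(d,u,v,z):
    e,r=ray(d,u,v); return e+r*(z-e[2])/r[2]
def pix(d,p):
    c=d["R"].T@(np.asarray(p)-d["eye"]); return np.array([d["cx"]+d["f"]*c[0]/-c[2], d["cy"]-d["f"]*c[1]/-c[2]])
def crop(d,name,x0,y0,x1,y1,s):
    cv2.imwrite(name,cv2.resize(d["img"][y0:y1,x0:x1,::-1],None,fx=s,fy=s,interpolation=cv2.INTER_CUBIC))
def st():
    s=manip.read_state(); m=R.from_rotvec(s["ee_rot"]).as_matrix()
    print("t",round(s["clock"],2),"pos",s["ee_pos"].round(4),"F",s["ft_force"].round(2),"w",round(s["width"],3)); print(m.round(3)); return s,m
E
python3 - <<'E'
from h import *
t=cam("top"); s=cam("side"); print([k for k in t])
crop(t,"pics/t1.png",200,110,310,220,7)
crop(s,"pics/s1.png",245,165,355,240,7)
crop(t,"pics/t1b.png",60,160,170,260,6)
g=t["img"]; hsv=cv2.cvtColor(g,cv2.COLOR_RGB2HSV)
for n,d,box in(("t",t,(115,230,150,260)),("s",s,(210,155,232,170))):
    x0,y0,x1,y1=box; m=(d["img"][y0:y1,x0:x1].max(2)<70).astype(np.uint8)
    k,l,stt,c=cv2.connectedComponentsWithStats(m); i=1+np.argmax(stt[1:,4]); print(n,stt[i],c[i]+[x0,y0])
    pts=np.argwhere(l==i)[:,::-1]+[x0,y0]; print(cv2.minAreaRect(pts.astype(np.float32)))
    z=0.009; print("center", pl(d,*(c[i]+[x0,y0]),z))
    P=np.array([pl(d,*p,z)[:2] for p in pts.astype(float)]); print(cv2.minAreaRect(P.astype(np.float32)*1000))
E
```

```text
['img', 'vertical_fov', 'cx', 'cy', 'eye', 'attitude', 'R', 'f']
t [  6   7  22  18 133] [131.70676692 245.2406015 ]
((131.760009765625, 245.18003845214844), (5.599999904632568, 23.799999237060547), 53.13010025024414)
center [0.49809027 0.32647262 0.009     ]
((498.34051513671875, 326.27166748046875), (15.736250877380371, 63.23139572143555), 41.658451080322266)
s [ 5  4 13  9 58] [220.77586207 163.17241379]
((220.90003967285156, 163.20001220703125), (13.416406631469727, 4.0249223709106445), 26.56505012512207)
center [0.49936744 0.32035629 0.009     ]
((498.60272216796875, 321.49822998046875), (23.501340866088867, 76.83705139160156), 40.78208541870117)
```

View pics/t1.png

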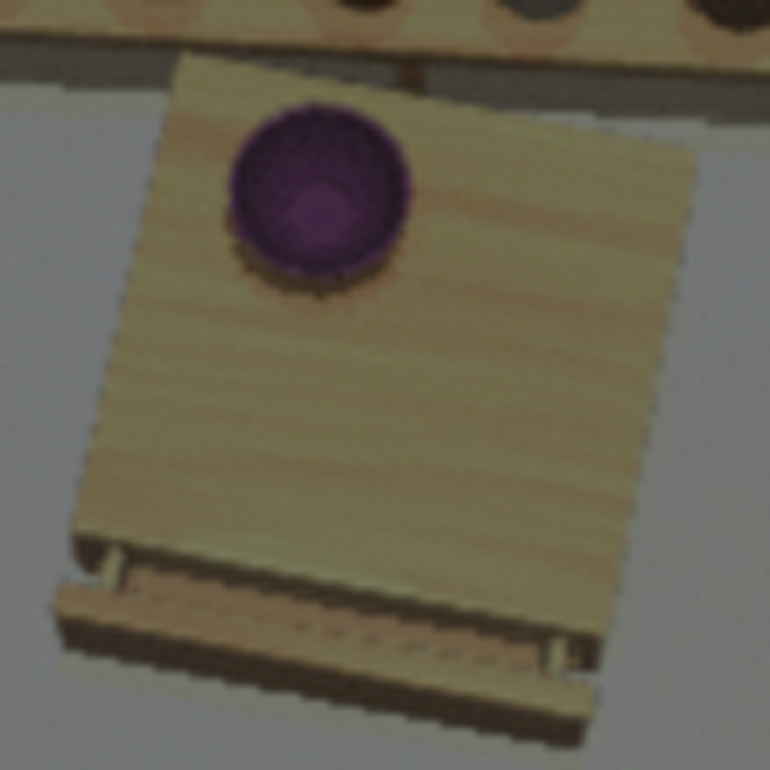

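View pics/s1.png

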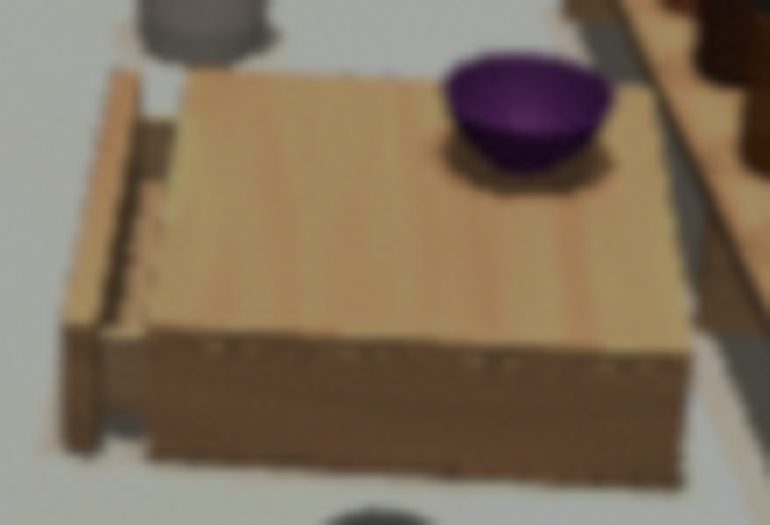

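View pics/t1b.png

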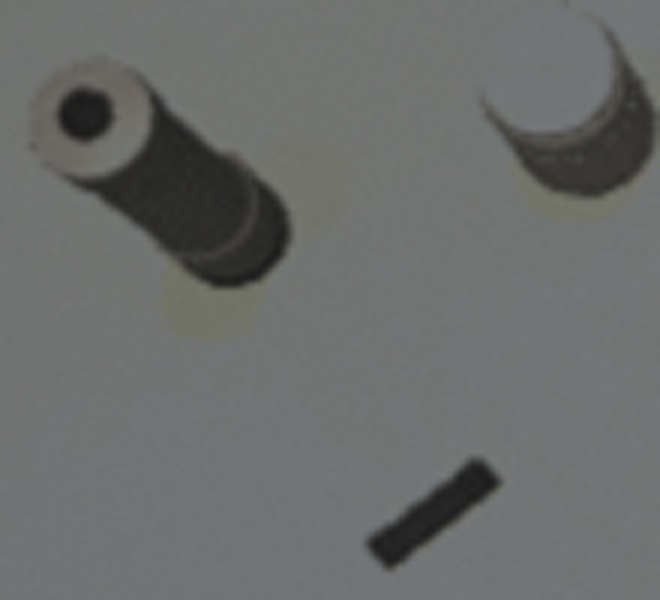

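```bash
cat > loc.py <<'E'
from h import *
t=cam("top"); s=cam("side")
def q(x,y,x0,y0,k=7): return (x+.5)/k-.5+x0,(y+.5)/k-.5+y0
T={"BL":(185,52),"BR":(695,148),"FL":(78,535),"FR":(603,632)}
S={"BL":(655,85),"BR":(690,350),"FL":(185,70),"FR":(150,330)}
L=dict(BL=(.110,.105),BR=(.110,-.105),FL=(-.092,.105),FR=(-.092,-.105))
for d,D,o in((t,T,(200,110)),(s,S,(245,165))):
    P={k:pl(d,*q(*v,*o),.064)[:2] for k,v in D.items()}
    A=np.array([L[k] for k in L]);B=np.array([P[k] for k in L])
    a0=A-A.mean(0);b0=B-B.mean(0)
    th=np.arctan2((a0[:,0]*b0[:,1]-a0[:,1]*b0[:,0]).sum(),(a0*b0).sum())
    M=np.array([[np.cos(th),-np.sin(th)],[np.sin(th),np.cos(th)]])
    o_=B.mean(0)-M@A.mean(0)
    print({k:v.round(4) for k,v in P.items()},"th",np.degrees(th),"org",o_.round(4),"res",(B-(A@M.T+o_)).round(4).tolist())
    F=[(57,612),(585,718)] if d is t else [(113,70),(65,325)]
    for f in F:
        w=pl(d,*q(*f,*o),.063)[:2]; print("face edge local",(M.T@(w-o_)).round(4))
# other items tops
for n,u,v,z in(("grinder",77,179,.204),("can",152.5,172,.102),("jar",356,180,.095)): print(n,pl(t,u,v,z).round(3))
E
python3 loc.py
```

```text
{'BL': array([0.8633, 0.0922]), 'BR': array([ 0.8345, -0.1114]), 'FL': array([0.6626, 0.1193]), 'FR': array([ 0.6362, -0.0833])} th -7.806284792960075 org [0.7402 0.0054] res [[-0.0001, -0.0023], [-0.0004, 0.0021], [-0.0007, -0.0027], [0.0013, 0.0028]]
face edge local [-0.1235  0.1038]
face edge local [-0.1251 -0.1013]
{'BL': array([0.8672, 0.0938]), 'BR': array([ 0.8341, -0.1145]), 'FL': array([0.6647, 0.1172]), 'FR': array([ 0.6368, -0.0926])} th -7.425157569894443 org [0.7418 0.0021] res [[0.0028, 0.0017], [-0.0032, 0.0017], [0.0006, -0.0009], [-0.0002, -0.0025]]
face edge local [-0.123   0.1034]
face edge local [-0.1239 -0.1052]
grinder [0.624 0.427 0.204]
can [0.681 0.271 0.102]
jar [ 0.693 -0.263  0.095]
```

```bash
cat > plan.py <<'E'
from h import *
O=np.array([.741,.004]); TH=np.radians(-7.65)
def W(lx,ly=0):
    c,s_=np.cos(TH),np.sin(TH); return O+[c*lx-s_*ly,s_*lx+c*ly]
def to(x,y,z,yaw_toolx=None):
    s,m=st()
    d=m.T@(np.array([x,y,z])-s["ee_pos"])*1000
    print("delta mm",d.round(1))
    if yaw_toolx is not None:
        # tool y is down; turn +a about tool y
        cur=np.degrees(np.arctan2(m[1,0],m[0,0])); 
        for k in(0,180):
            a=(cur-(yaw_toolx+k)+180)%360-180 # tool y down => positive turn is clockwise seen from above
            print("turn",round(a,1),"q6",s["q"][5])
E
python3 - <<'E'
from plan import *
print(pl(cam("top"),359,282,.03), W(-.124), W(-.152))
t=cam("top")
a=pl(t,139.6,237,.018);b=pl(t,123.7,252,.018);print("clip yaw",np.degrees(np.arctan2(*(b-a)[[1,0]])),np.linalg.norm(b-a))
to(*W(-.124-.05),.2,90-7.65)
E
```

```text
[ 0.43382731 -0.28684683  0.03      ] [0.61810363 0.02050705] [0.59035284 0.02423444]
clip yaw 138.46105069565405 0.05766531104467412
t 0.4 pos [ 0.2187 -0.4772  0.2044] F [-0.46  0.18 -0.46] w 0.998
[[ 0.417 -0.     0.909]
 [-0.909  0.     0.417]
 [-0.    -1.     0.   ]]
delta mm [-312.7    4.5  528.1]
turn -147.7 q6 1.5708204674906678
turn 32.3 q6 1.5708204674906678
```

Call:
apply_moves(deltas=[-26, 0, 43, 6.4, 0, -52, 0, 87, 12.8, 0, -78, 0, 131, 19.2, 0, -104, 0, 175, 25.6, 0, -130, 0, 219, 32.3, 0])

```text
clock: 0.9
ee_pos: [0.3609, -0.2712, 0.2047]
ee_rot: [-1.142, 1.308, -1.309]
ft_force: [1.0, -0.4, 0.2]
width: 0.144
```

```bash
python3 -c "
from plan import *
to(*W(-.124-.05),.2,90-7.65)"
```

```text
t 0.9 pos [ 0.3609 -0.2712  0.2047] F [ 1.01 -0.45  0.16] w 0.144
[[-0.135  0.001  0.991]
 [-0.991 -0.    -0.135]
 [ 0.    -1.     0.001]]
delta mm [-323.7    4.7  165.4]
turn 179.9 q6 2.6327538018140415
turn -0.1 q6 2.6327538018140415
```

Call:
apply_moves(deltas=[-30, 0, 15, -8.4, 0, -60, 0, 30, -16.8, 0, -90, 0, 45, -25.2, 0, -120, 0, 60, -33.6, 0, -150, 0, 75, -42, 0])

```text
clock: 1.4
ee_pos: [0.4547, -0.1326, 0.2047]
ee_rot: [-1.437, 0.75, -0.751]
ft_force: [0.1, -0.4, 0.2]
width: 0.003
```

Call:
apply_moves(deltas=[0, 0, 0, -8.4, 0, 0, 0, 0, -16.8, 0, 0, 0, 0, -25.2, 0, 0, 0, 0, -33.6, 0, 0, 0, 0, -42, 0])

```text
clock: 1.9
ee_pos: [0.4541, -0.1338, 0.2045]
ee_rot: [-1.563, 0.18, -0.18]
ft_force: [-0.4, -0.6, 0.1]
width: 0.003
```

Call:
apply_moves(deltas=[0, 0, 0, -8.4, 0, 0, 0, 0, -16.8, 0, 0, 0, 0, -25.2, 0, 0, 0, 0, -33.6, 0, 0, 0, 0, -42, 0])

```text
clock: 2.4
ee_pos: [0.4541, -0.1339, 0.2045]
ee_rot: [-1.534, -0.395, 0.395]
ft_force: [-0.6, 0.6, -0.8]
width: 0.004
```

Call:
apply_moves(deltas=[0, 0, 0, -8.4, 0, 0, 0, 0, -16.8, 0, 0, 0, 0, -25.2, 0, 0, 0, 0, -33.6, 0, 0, 0, 0, -42, 0])

```text
clock: 2.9
ee_pos: [0.4541, -0.1339, 0.2045]
ee_rot: [-1.349, -0.96, 0.96]
ft_force: [-0.3, 0.3, -0.9]
width: -0.001
```

```bash
python3 -c "
from plan import *
to(*W(-.124-.05),.15,90-7.65)"
```

```text
t 2.9 pos [ 0.4541 -0.1339  0.2045] F [-0.25  0.29 -0.91] w -0.001
[[ 0.328  0.    -0.945]
 [ 0.945  0.     0.328]
 [ 0.    -1.    -0.   ]]
delta mm [189.7  54.5 -55.3]
turn -11.5 q6 0.04704438948258847
turn 168.5 q6 0.04704438948258847
```

Call:
apply_moves(deltas=[40, 0, -11, -3, 0, 80, 0, -22, -6, 0, 120, 0, -33, -9, 0, 160, 0, -44, -11.5, 0, 190, 0, -55, -11.5, 0])

```text
clock: 3.4
ee_pos: [0.5702, 0.029, 0.2044]
ee_rot: [-1.271, -1.108, 1.107]
ft_force: [0.6, -1.0, 0.5]
width: -0.002
```

```bash
python3 -c "
from plan import *
to(*W(-.124-.05),.027,90-7.65)"
```

```text
t 3.4 pos [0.5702 0.029  0.2044] F [ 0.61 -1.05  0.47] w -0.002
[[ 0.137  0.    -0.991]
 [ 0.991  0.     0.137]
 [ 0.    -1.    -0.   ]]
delta mm [ -2.1 177.4   1.4]
turn -0.2 q6 0.1875956709800855
turn 179.8 q6 0.1875956709800855
```

Call:
apply_moves(deltas=[-2, 40, 0, 0, 0, -2, 80, 0, 0, 0, -2, 120, 0, 0, 0, -2, 150, 0, 0, 0, -2, 177, 0, 0, 0])

```text
clock: 3.9
ee_pos: [0.5682, 0.0249, 0.0256]
ee_rot: [-1.271, -1.105, 1.107]
ft_force: [0.3, 0.3, 0.8]
width: 0.001
```

Run:
```python
from plan import *
to(*W(-.124),.027)
d=cam("side");crop(d,"pics/a1.png",180,120,360,240,4)
```

```text
t 3.9 pos [0.5682 0.0249 0.0256] F [0.26 0.33 0.76] w 0.001
[[ 0.139 -0.001 -0.99 ]
 [ 0.99  -0.     0.139]
 [-0.    -1.     0.001]]
delta mm [  2.5  -1.5 -50. ]
```

View pics/a1.png

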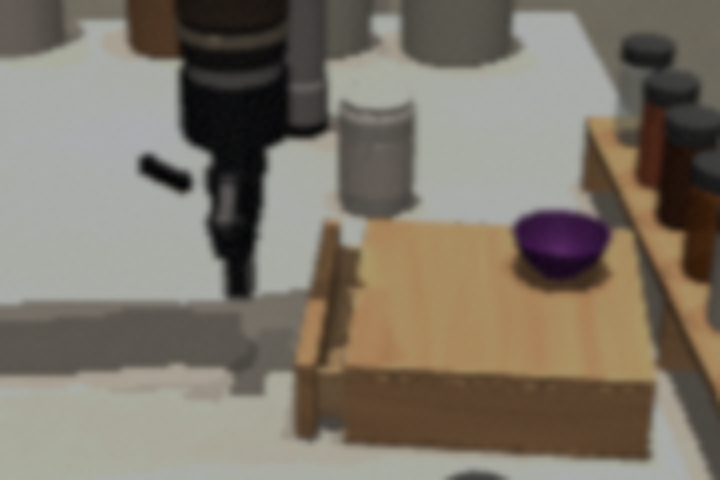

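The side view shows the closed fingers standing clear of the front at about (240,290), with the drawer front at (315,330). I'll approach and feel for it.

Call:
apply_moves(deltas=[1, 0, -10, 0, 0, 1, 0, -20, 0, 0, 1, 0, -27, 0, 0, 1, 0, -30, 0, 0, 1, 0, -32, 0, 0])

```text
clock: 4.45
ee_pos: [0.602, 0.0213, 0.0284]
ee_rot: [-1.273, -1.107, 1.105]
ft_force: [0.2, 0.9, 0.3]
width: -0.0
```

Call:
apply_moves(deltas=[0, 0, -1, 0, 0, 0, 0, -2, 0, 0, 0, 0, -3, 0, 0, 0, 0, -4, 0, 0, 0, 0, -4, 0, 0])

```text
clock: 4.95
ee_pos: [0.6048, 0.0209, 0.0275]
ee_rot: [-1.272, -1.106, 1.106]
ft_force: [0.3, -0.2, -0.5]
width: 0.002
```

Call:
apply_moves(deltas=[0, 0, -1, 0, 0, 0, 0, -2, 0, 0, 0, 0, -3, 0, 0, 0, 0, -4, 0, 0, 0, 0, -4, 0, 0])

```text
clock: 5.45
ee_pos: [0.6079, 0.0204, 0.0273]
ee_rot: [-1.27, -1.105, 1.107]
ft_force: [-4.1, 1.5, 1.3]
width: 0.007
```

Call:
apply_moves(deltas=[0, 0, -1, 0, 0, 0, 0, -2, 0, 0, 0, 0, -3, 0, 0, 0, 0, -3, 0, 0])

```text
clock: 5.85
ee_pos: [0.6117, 0.0199, 0.0273]
ee_rot: [-1.272, -1.106, 1.106]
ft_force: [-4.6, 0.6, 0.5]
width: 0.004
```

Call:
apply_moves(deltas=[0, 0, -1, 0, 0, 0, 0, -1, 0, 0, 0, 0, -1, 0, 0])

```text
clock: 6.15
ee_pos: [0.6127, 0.0197, 0.0273]
ee_rot: [-1.272, -1.106, 1.106]
ft_force: [-5.2, -0.0, 0.0]
width: -0.002
```

Call:
apply_moves(deltas=[0, 0, -1, 0, 0, 0, 0, -1, 0, 0])

```text
clock: 6.35
ee_pos: [0.6137, 0.0196, 0.0273]
ee_rot: [-1.272, -1.106, 1.106]
ft_force: [-4.3, 0.5, -0.8]
width: -0.001
```

Call:
apply_moves(deltas=[0, 0, -0.8, 0, 0, 0, 0, -0.8, 0, 0])

```text
clock: 6.55
ee_pos: [0.614, 0.0195, 0.0273]
ee_rot: [-1.271, -1.105, 1.106]
ft_force: [-5.8, 1.4, 0.1]
width: 0.001
```

Call:
apply_moves(deltas=[0, 0, -0.8, 0, 0, 0, 0, -0.8, 0, 0])

```text
clock: 6.75
ee_pos: [0.6142, 0.0195, 0.0273]
ee_rot: [-1.27, -1.105, 1.107]
ft_force: [-9.1, 1.6, 1.3]
width: -0.0
```

Call:
apply_moves(deltas=[0, 0, 0, 0, 0])

```text
clock: 6.85
ee_pos: [0.6142, 0.0195, 0.0273]
ee_rot: [-1.27, -1.105, 1.107]
ft_force: [-7.2, 1.5, 1.7]
width: 0.0
```

Call:
apply_moves(deltas=[0, 0, 3, 0, 0, 0, 0, 8, 0, 0, 0, 0, 16, 0, 0, 0, 0, 24, 0, 0, 0, 0, 32, 0, 0])

```text
clock: 7.35
ee_pos: [0.5834, 0.0239, 0.0278]
ee_rot: [-1.273, -1.107, 1.105]
ft_force: [-1.3, 0.8, -0.6]
width: -0.001
```

Call:
apply_moves(deltas=[0, 0, 8, 0, 0, 0, 0, 16, 0, 0, 0, 0, 24, 0, 0, 0, 0, 32, 0, 0, 0, 0, 40, 0, 0])

```text
clock: 7.85
ee_pos: [0.5436, 0.0294, 0.0277]
ee_rot: [-1.272, -1.106, 1.106]
ft_force: [-0.0, -0.4, -0.0]
width: 0.002
```

Call:
apply_moves(deltas=[0, 0, 8, 0, 0, 0, 0, 16, 0, 0, 0, 0, 26, 0, 0, 0, 0, 38, 0, 0, 0, 0, 50, 0, 0])

```text
clock: 8.35
ee_pos: [0.4934, 0.0364, 0.0274]
ee_rot: [-1.272, -1.106, 1.106]
ft_force: [0.0, 0.1, -0.8]
width: 0.003
```

Run:
```python
from plan import *
st()
d=cam("side");crop(d,"pics/a2.png",180,120,360,240,4)
```

```text
t 8.35 pos [0.4934 0.0364 0.0274] F [ 0.05  0.07 -0.81] w 0.003
[[ 0.139 -0.    -0.99 ]
 [ 0.99  -0.     0.139]
 [-0.    -1.     0.   ]]
```

View pics/a2.png

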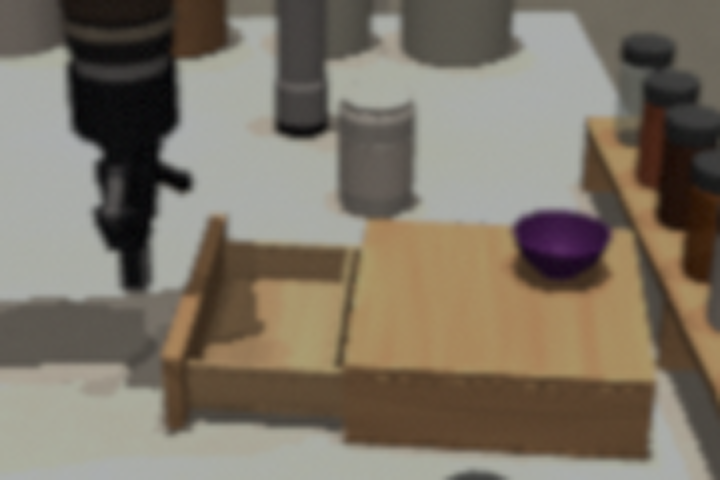

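The side view shows the drawer fully out, with its front at about (195,300) and the compartment empty. Next I'll refine the clip's yaw.

Run:
```python
from plan import *
t=cam("top"); x0,y0,x1,y1=112,228,152,262
g=t["img"].max(2).astype(float)[y0:y1,x0:x1]; bg=np.median(g); w=np.clip(bg-g-12,0,None)
vs,us=np.nonzero(w>0); P=np.array([pl(t,u+x0,v+y0,.012)[:2] for u,v in zip(us,vs)]); ww=w[vs,us]
print(bg,g.min()); c=(P*ww[:,None]).sum(0)/ww.sum(); C=np.cov(P.T,aweights=ww); e,V=np.linalg.eigh(C)
print(c,np.degrees(np.arctan2(V[1,1],V[0,1])),np.sqrt(12*e))
crop(t,"pics/t2.png",x0-15,y0-15,x1+15,y1+15,8)
to(c[0],c[1],.12,np.degrees(np.arctan2(V[1,1],V[0,1]))+90)
```

```text
127.0 33.0
[0.49801481 0.32531777] 131.89267709144642 [0.01694941 0.06378329]
t 8.45 pos [0.4926 0.0365 0.0275] F [ 0.03  0.28 -0.67] w 0.0
[[ 0.138 -0.001 -0.99 ]
 [ 0.99  -0.     0.138]
 [-0.    -1.     0.001]]
delta mm [286.8 -92.5  34.7]
turn -139.8 q6 0.21272367049915886
turn 40.2 q6 0.21272367049915886
```

View pics/t2.png

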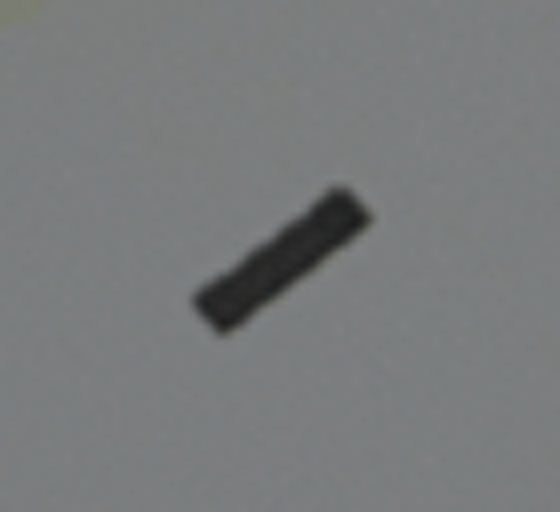

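Call:
apply_moves(deltas=[0, -45, 5, 8, 0, 45, -92, 10, 16, 0, 90, -92, 17, 24, 0, 135, -92, 23, 32, 0, 180, -92, 28, 40, 40])

```text
clock: 8.95
ee_pos: [0.4924, 0.2104, 0.1207]
ee_rot: [-1.492, -0.583, 0.578]
ft_force: [0.6, 0.8, 0.2]
width: 0.154
```

Run:
```python
from plan import *
to(.498,.3245,.05,42)
```

```text
t 8.95 pos [0.4924 0.2104 0.1207] F [0.6  0.83 0.24] w 0.154
[[ 0.737  0.003 -0.676]
 [ 0.676  0.001  0.737]
 [ 0.002 -1.    -0.001]]
delta mm [81.1 70.8 80.3]
turn 0.5 q6 1.2324117540810382
turn -179.5 q6 1.2324117540810382
```

Call:
apply_moves(deltas=[30, 0, 30, 0.4, 40, 58, 0, 58, 0.4, 40, 81, 0, 80, 0.4, 40, 81, 0, 80, 0.4, 40, 81, 0, 80, 0.4, 40])

```text
clock: 9.45
ee_pos: [0.4965, 0.3229, 0.1191]
ee_rot: [-1.492, -0.581, 0.582]
ft_force: [-0.6, 0.0, 0.3]
width: 0.468
```

Run:
```python
from plan import *
to(.498,.3245,.004,42)
```

```text
t 9.45 pos [0.4965 0.3229 0.1191] F [-0.58  0.02  0.34] w 0.468
[[ 0.736 -0.    -0.677]
 [ 0.677 -0.001  0.736]
 [-0.001 -1.    -0.   ]]
delta mm [  2.3 115.    0.2]
turn 0.6 q6 1.4043981102806917
turn -179.4 q6 1.4043981102806917
```

Call:
apply_moves(deltas=[2, 40, 0, 0.5, 40, 2, 75, 0, 0.5, 40, 2, 100, 0, 0.5, 40, 2, 110, 0, 0.5, 40, 2, 115, 0, 0.5, 40])

```text
clock: 9.95
ee_pos: [0.4979, 0.3225, 0.0039]
ee_rot: [-1.494, -0.571, 0.573]
ft_force: [0.5, 0.1, 0.4]
width: 0.469
```

Run:
```python
from plan import *
to(.498,.3245,.004,42)
d=cam("side");crop(d,"pics/a3.png",180,120,270,190,7)
```

```text
t 9.95 pos [0.4979 0.3225 0.0039] F [0.48 0.12 0.39] w 0.469
[[ 0.744 -0.001 -0.668]
 [ 0.668 -0.001  0.744]
 [-0.001 -1.     0.   ]]
delta mm [ 1.4 -0.1  1.4]
turn -0.1 q6 1.4139000772234398
turn 179.9 q6 1.4139000772234398
```

View pics/a3.png

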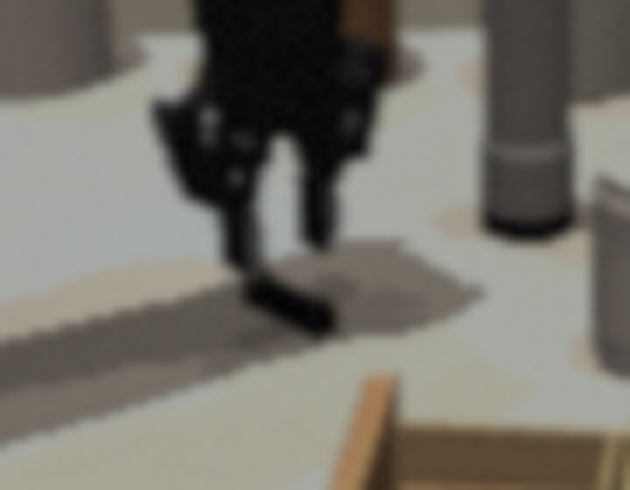

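Run:
```python
from plan import *
s,m=st(); d=cam("side")
f=lambda p:((pix(d,p)-[180,120]+.5)*7-.5).round(0)
p=s["ee_pos"]
for dz in(0,.006,.012):
  for k in(-.025,0,.025): print(dz,k,f(p+m[:,0]*k+[0,0,dz]))
print("clip",f([.498,.3245,.009]),f([.498+.031*np.cos(np.radians(132)),.3245+.031*np.sin(np.radians(132)),.009]),f([.498-.031*np.cos(np.radians(132)),.3245-.031*np.sin(np.radians(132)),.009]))
crop(cam("top"),"pics/t3.png",90,200,180,280,8)
```

```text
t 10.0 pos [0.4981 0.3229 0.0041] F [-0.21  0.66 -0.8 ] w 0.467
[[ 0.744 -0.    -0.668]
 [ 0.668 -0.     0.744]
 [-0.001 -1.     0.   ]]
0 -0.025 [249. 327.]
0 0 [287. 312.]
0 0.025 [324. 297.]
0.006 -0.025 [248. 316.]
0.006 0 [286. 301.]
0.006 0.025 [323. 287.]
0.012 -0.025 [247. 306.]
0.012 0 [286. 291.]
0.012 0.025 [323. 276.]
clip [286. 302.] [248. 283.] [325. 321.]
```

View pics/t3.png

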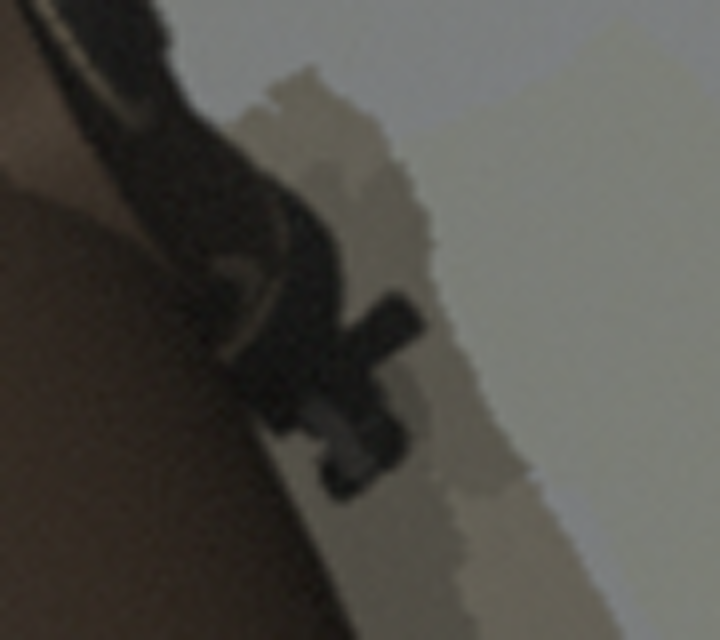

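Run:
```python
from plan import *
d=cam("side"); t=cam("top")
print(((pix(d,[.5682,.0249,.0256])-[180,120]+.5)*4-.5).round(0), "seen ~(240,296)")
print(((pix(d,[.4934,.0364,.0274])-[180,120]+.5)*4-.5).round(0), "seen ~(135,290)")
s,m=st(); p=s["ee_pos"]
for dz in (0,.01,.03):
  for k in(-.03,0,.03): print(dz,k,((pix(t,p+m[:,0]*k+[0,0,dz])-[90,200]+.5)*8-.5).round(0))
```

```text
[241. 328.] seen ~(240,296)
[139. 320.] seen ~(135,290)
t 10.2 pos [0.4991 0.3242 0.0061] F [ 0.31  0.57 -0.28] w 0.471
[[ 0.743  0.002 -0.669]
 [ 0.669  0.001  0.743]
 [ 0.003 -1.    -0.   ]]
0 -0.03 [397. 433.]
0 0 [346. 364.]
0 0.03 [295. 296.]
0.01 -0.03 [391. 429.]
0.01 0 [339. 360.]
0.01 0.03 [288. 291.]
0.03 -0.03 [378. 421.]
0.03 0 [325. 351.]
0.03 0.03 [274. 281.]
```

Run:
```python
from plan import *
s,m=st(); d=cam("side"); g=d["img"][125:185,190:250].astype(float)
g=255*(np.clip(g,0,200)/200)**.5
cv2.imwrite("pics/a4.png",cv2.resize(g.astype(np.uint8)[:,:,::-1],None,fx=10,fy=10,interpolation=cv2.INTER_NEAREST))
```

```text
t 10.2 pos [0.4991 0.3242 0.0061] F [ 0.31  0.57 -0.28] w 0.471
[[ 0.743  0.002 -0.669]
 [ 0.669  0.001  0.743]
 [ 0.003 -1.    -0.   ]]
```

View pics/a4.png

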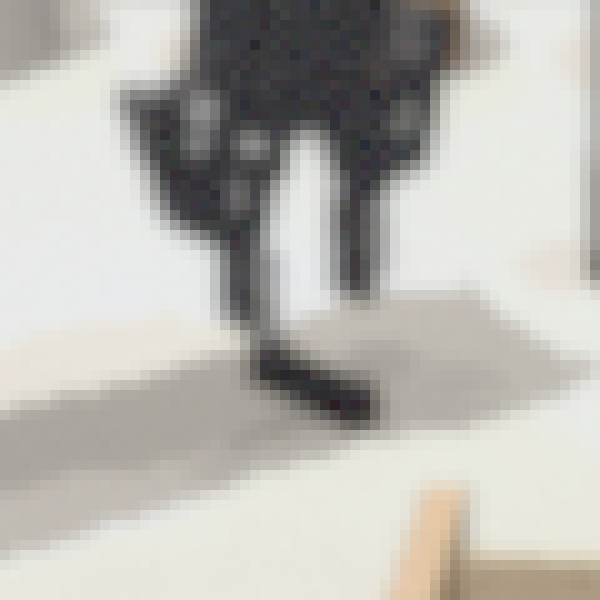

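Call:
apply_moves(deltas=[0, 0, 0, 0, 20, 0, 0, 0, 0, 12, 0, 0, 0, 0, 5, 0, 0, 0, 0, 5, 0, 0, 0, 0, 5])

```text
clock: 10.75
ee_pos: [0.498, 0.3238, 0.0044]
ee_rot: [-1.494, -0.573, 0.574]
ft_force: [0.6, -0.4, -0.6]
width: 0.06
```

Run:
```python
from plan import *
s,m=st(); d=cam("side"); g=d["img"][125:185,190:250].astype(float)
g=255*(np.clip(g,0,200)/200)**.5
cv2.imwrite("pics/a5.png",cv2.resize(g.astype(np.uint8)[:,:,::-1],None,fx=10,fy=10,interpolation=cv2.INTER_NEAREST))
```

```text
t 10.75 pos [0.498  0.3238 0.0044] F [ 0.61 -0.38 -0.57] w 0.06
[[ 0.743 -0.    -0.669]
 [ 0.669 -0.     0.743]
 [-0.    -1.     0.   ]]
```

View pics/a5.png

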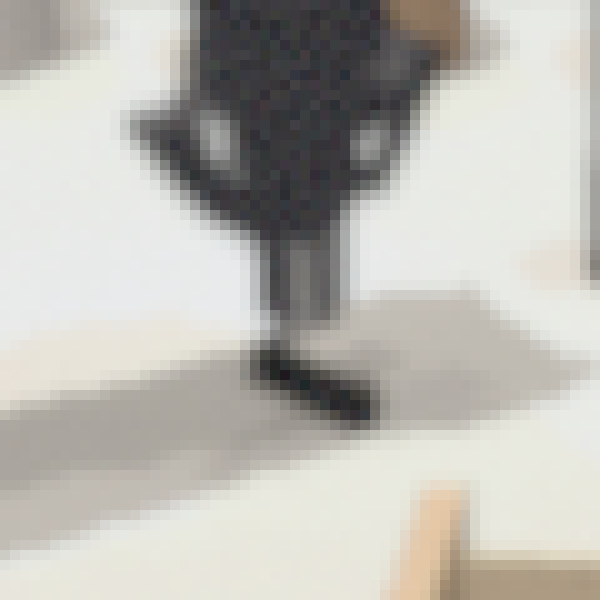

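Run:
```python
from plan import *
s,m=st(); d=cam("side"); t=cam("top")
p=s["ee_pos"]
for dz in(0,.01,.02,.03,.04): print("side z+",dz,pix(d,p+[0,0,dz]).round(1),"top",((pix(t,p+[0,0,dz])-[110,220]+.5)*12-.5).round(0))
for dy in(0.01,.02,.03,.04): print("side y+",dy,pix(d,p+[0,dy,0]).round(1),"top",((pix(t,p+[0,dy,0])-[110,220]+.5)*12-.5).round(0))
g=t["img"][220:270,110:160].astype(float)
g=255*(np.clip(g,0,150)/150)**.6
cv2.imwrite("pics/t5.png",cv2.resize(g.astype(np.uint8)[:,:,::-1],None,fx=12,fy=12,interpolation=cv2.INTER_NEAREST))
```

```text
t 10.8 pos [0.498  0.3237 0.0044] F [0.5  0.04 0.22] w 0.057
[[ 0.743 -0.    -0.669]
 [ 0.669 -0.     0.743]
 [-0.    -1.     0.   ]]
side z+ 0 [220.5 163.9] top [283. 312.]
side z+ 0.01 [220.4 161.4] top [272. 306.]
side z+ 0.02 [220.2 158.9] top [262. 299.]
side z+ 0.03 [220.1 156.3] top [252. 293.]
side z+ 0.04 [220.  153.7] top [241. 286.]
side y+ 0.01 [220.6 162.7] top [239. 310.]
side y+ 0.02 [220.7 161.5] top [195. 307.]
side y+ 0.03 [220.9 160.4] top [152. 304.]
side y+ 0.04 [221.  159.2] top [108. 302.]
```

View pics/t5.png

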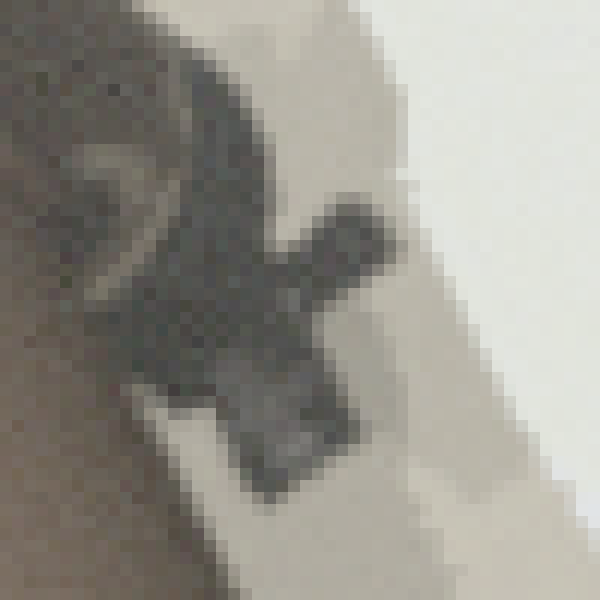

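Call:
apply_moves(deltas=[0, 0, 0, 0, 40, 0, 0, 0, 0, 40, 0, 0, 0, 0, 40, 0, 4, 0, 0, 40, 0, 8, 0, 0, 40])

```text
clock: 11.4
ee_pos: [0.4981, 0.3238, -0.0038]
ee_rot: [-1.494, -0.574, 0.573]
ft_force: [-0.4, -0.2, -0.2]
width: 0.467
```

Call:
apply_moves(deltas=[0, 3, 0, 0, 40, 0, 6, 0, 0, 40, 0, 6, 0, 0, 40])

```text
clock: 11.7
ee_pos: [0.4977, 0.3235, -0.0102]
ee_rot: [-1.494, -0.573, 0.574]
ft_force: [-0.2, 0.1, -0.6]
width: 0.465
```

Run:
```python
from plan import *
s,m=st(); d=cam("side"); g=d["img"][125:185,190:250].astype(float)
g=255*(np.clip(g,0,200)/200)**.5
cv2.imwrite("pics/a6.png",cv2.resize(g.astype(np.uint8)[:,:,::-1],None,fx=10,fy=10,interpolation=cv2.INTER_NEAREST))
```

```text
t 11.7 pos [ 0.4977  0.3235 -0.0102] F [-0.23  0.13 -0.58] w 0.465
[[ 0.743 -0.001 -0.669]
 [ 0.669 -0.001  0.743]
 [-0.001 -1.     0.   ]]
```

View pics/a6.png

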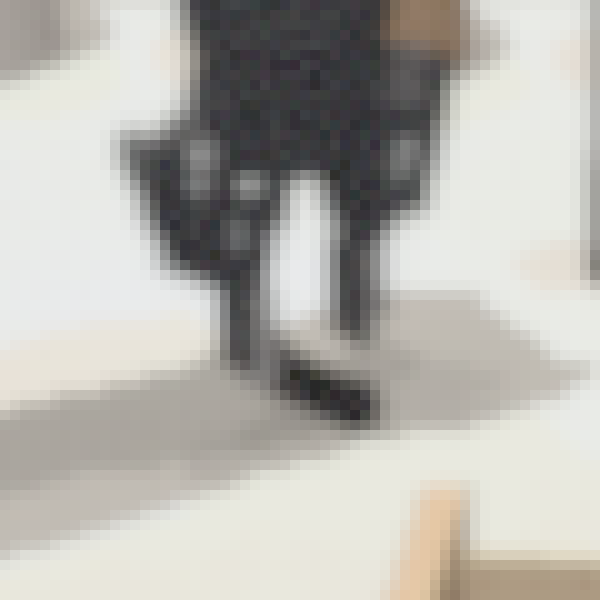

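Call:
apply_moves(deltas=[0, 2, 0, 0, 40, 0, 4, 0, 0, 40, 0, 6, 0, 0, 40, 0, 6, 0, 0, 40])

```text
clock: 12.15
ee_pos: [0.4979, 0.3236, -0.0159]
ee_rot: [-1.494, -0.573, 0.574]
ft_force: [-0.7, -0.5, -0.3]
width: 0.467
```

Call:
apply_moves(deltas=[0, 1, 0, 0, 40, 0, 2, 0, 0, 40, 0, 3, 0, 0, 40, 0, 3, 0, 0, 40])

```text
clock: 12.55
ee_pos: [0.498, 0.3237, -0.0187]
ee_rot: [-1.494, -0.573, 0.574]
ft_force: [-0.1, -0.1, 0.1]
width: 0.469
```

Run:
```python
from plan import *
s,m=st(); d=cam("side"); g=d["img"][125:185,190:250].astype(float)
g=255*(np.clip(g,0,200)/200)**.5
cv2.imwrite("pics/a7.png",cv2.resize(g.astype(np.uint8)[:,:,::-1],None,fx=10,fy=10,interpolation=cv2.INTER_NEAREST))
```

```text
t 12.55 pos [ 0.498   0.3237 -0.0187] F [-0.05 -0.08  0.12] w 0.469
[[ 0.743 -0.    -0.669]
 [ 0.669 -0.     0.743]
 [-0.    -1.     0.   ]]
```

View pics/a7.png

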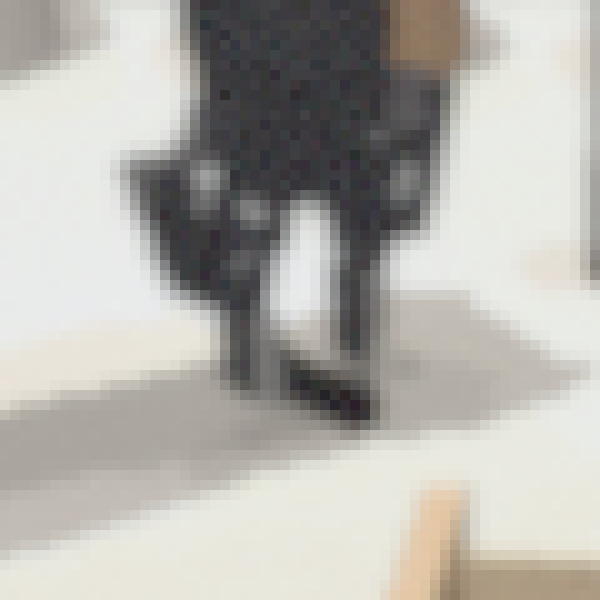

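Call:
apply_moves(deltas=[0, 0, 0, 0, 25, 0, 0, 0, 0, 15, 0, 0, 0, 0, 0, 0, 0, 0, 0, 0, 0, 0, 0, 0, 0])

```text
clock: 13.1
ee_pos: [0.4982, 0.3239, -0.0182]
ee_rot: [-1.494, -0.574, 0.573]
ft_force: [-0.2, -0.4, 2.7]
width: 0.136
```

Call:
apply_moves(deltas=[0, 0, 0, 0, 0, 0, -5, 0, 0, 0, 0, -20, 0, 0, 0, 0, -45, 0, 0, 0, 0, -45, 0, 0, 0])

```text
clock: 13.6
ee_pos: [0.4998, 0.3249, 0.0296]
ee_rot: [-1.493, -0.577, 0.569]
ft_force: [0.5, 0.3, -0.5]
width: 0.137
```

Run:
```python
from plan import *
s,m=st(); d=cam("side"); g=d["img"][125:185,190:250].astype(float)
g=255*(np.clip(g,0,200)/200)**.5
cv2.imwrite("pics/a8.png",cv2.resize(g.astype(np.uint8)[:,:,::-1],None,fx=10,fy=10,interpolation=cv2.INTER_NEAREST))
```

```text
t 13.6 pos [0.4998 0.3249 0.0296] F [ 0.45  0.31 -0.52] w 0.137
[[ 0.743  0.004 -0.669]
 [ 0.669  0.003  0.743]
 [ 0.005 -1.    -0.001]]
```

View pics/a8.png

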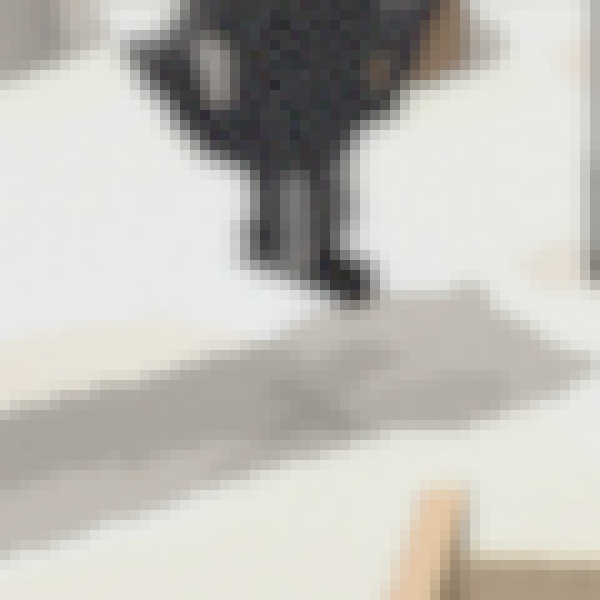

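Call:
apply_moves(deltas=[0, -30, 0, 0, 0, 0, -60, 0, 0, 0, 0, -60, 0, 0, 0])

```text
clock: 13.95
ee_pos: [0.4997, 0.3248, 0.0896]
ee_rot: [-1.493, -0.577, 0.569]
ft_force: [-0.1, 0.6, 0.4]
width: 0.137
```

Run:
```python
from plan import *
to(*W(-.152),.09,90-7.65)
```

```text
t 13.95 pos [0.4997 0.3248 0.0896] F [-0.06  0.62  0.42] w 0.137
[[ 0.743  0.004 -0.669]
 [ 0.669  0.003  0.743]
 [ 0.005 -1.    -0.001]]
delta mm [-133.8   -0.9 -284. ]
turn -40.3 q6 1.4141002925972586
turn 139.7 q6 1.4141002925972586
```

Call:
apply_moves(deltas=[-16, 0, -34, -8, 0, -32, 0, -68, -16, 0, -48, 0, -102, -24, 0, -64, 0, -136, -32, 0, -80, 0, -170, -40.3, 0])

```text
clock: 14.45
ee_pos: [0.5518, 0.1423, 0.0846]
ee_rot: [-1.266, -1.112, 1.116]
ft_force: [0.6, 0.0, -0.0]
width: 0.14
```

Run:
```python
from plan import *
to(*W(-.152),.09,90-7.65)
```

```text
t 14.45 pos [0.5518 0.1423 0.0846] F [ 0.64  0.04 -0.  ] w 0.14
[[ 0.128 -0.002 -0.992]
 [ 0.992 -0.001  0.128]
 [-0.001 -1.     0.002]]
delta mm [-112.2   -5.4  -53.3]
turn 0.3 q6 0.3805916672033013
turn -179.7 q6 0.3805916672033013
```

Call:
apply_moves(deltas=[-37, -2, -18, 0, 0, -75, -4, -36, 0, 0, -112, -5, -53, 0, 0, -112, -5, -53, 0, 0, -112, -5, -53, 0, 0])

```text
clock: 14.95
ee_pos: [0.5892, 0.0249, 0.0898]
ee_rot: [-1.269, -1.106, 1.109]
ft_force: [0.4, 0.4, -0.2]
width: 0.139
```

Run:
```python
from plan import *
to(*W(-.152),0,90-7.65)
d=cam("side");crop(d,"pics/a9.png",200,120,350,240,5)
crop(cam("top"),"pics/t9.png",190,110,310,230,5)
```

```text
t 14.95 pos [0.5892 0.0249 0.0898] F [ 0.4  0.4 -0.2] w 0.139
[[ 0.136 -0.002 -0.991]
 [ 0.991  0.     0.136]
 [-0.    -1.     0.002]]
delta mm [-0.5 89.7 -1.4]
turn -0.2 q6 0.17856439148100328
turn 179.8 q6 0.17856439148100328
```

View pics/a9.png

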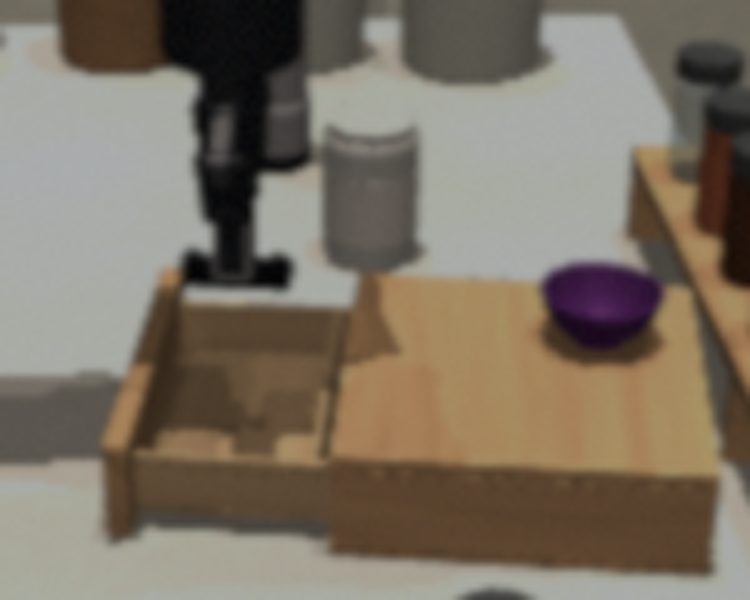

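View pics/t9.png

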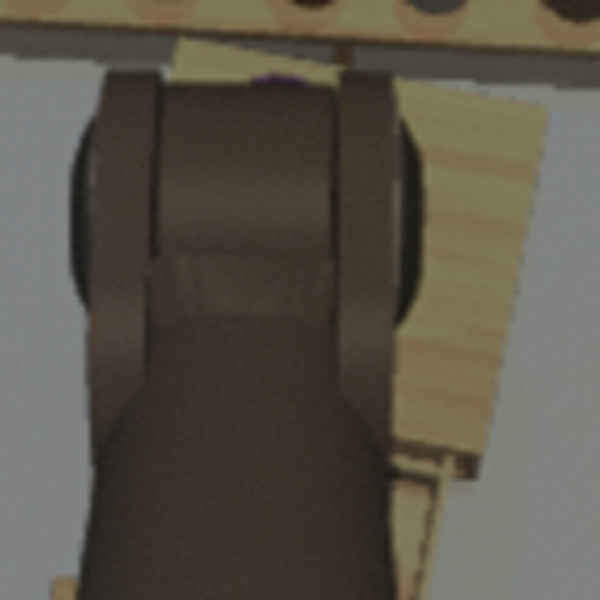

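Run:
```python
from plan import *
d=cam("side")
f=lambda p:((pix(d,p)-[200,120]+.5)*5-.5).round(0)
print(f([.5892,.0249,.117]), "seen (238,270)")
for lx in(-.2,-.104):
  for ly in(-.085,.085): print(lx,ly,f([*W(lx,ly),.048]),f([*W(lx,ly),.017]))
```

```text
[235. 269.] seen (238,270)
-0.2 -0.085 [133. 451.] [136. 499.]
-0.2 0.085 [178. 303.] [179. 347.]
-0.104 -0.085 [310. 460.] [310. 508.]
-0.104 0.085 [333. 310.] [333. 354.]
```

Call:
apply_moves(deltas=[0, 25, -1, 0, 0, 0, 50, -1, 0, 0, 0, 70, -1, 0, 0, 0, 80, -1, 0, 0, 0, 84, -1, 0, 0])

```text
clock: 15.6
ee_pos: [0.59, 0.0266, 0.0064]
ee_rot: [-1.268, -1.109, 1.112]
ft_force: [-0.6, -0.1, -0.5]
width: 0.133
```

Call:
apply_moves(deltas=[0, 2, 0, 0, 0, 0, 4, 0, 0, 0, 0, 5, 0, 0, 0, 0, 5, 0, 0, 0])

```text
clock: 16.0
ee_pos: [0.5913, 0.0256, 0.003]
ee_rot: [-1.27, -1.11, 1.109]
ft_force: [-0.1, -0.4, -0.8]
width: 0.136
```

Run:
```python
from plan import *
to(*W(-.152),0,90-7.65)
d=cam("side");crop(d,"pics/a10.png",200,120,350,240,5)
```

```text
t 16.0 pos [0.5913 0.0256 0.003 ] F [-0.13 -0.37 -0.76] w 0.136
[[ 0.134  0.001 -0.991]
 [ 0.991  0.     0.134]
 [ 0.    -1.    -0.001]]
delta mm [-1.5  3.   0.7]
turn -0.1 q6 0.17777453578483546
turn 179.9 q6 0.17777453578483546
```

View pics/a10.png

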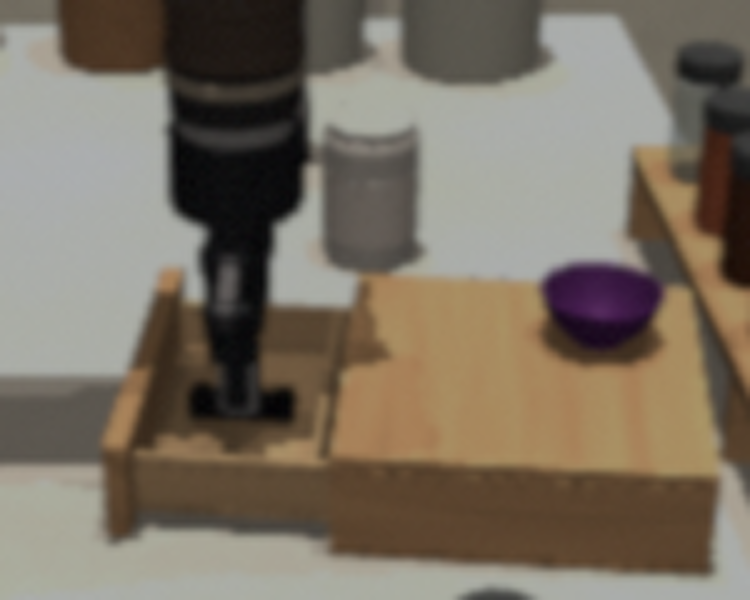

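Call:
apply_moves(deltas=[0, 1, 0, 0, 0, 0, 2, 0, 0, 0, 0, 3, 0, 0, 0, 0, 3, 0, 0, 0])

```text
clock: 16.45
ee_pos: [0.5908, 0.0256, -0.0007]
ee_rot: [-1.27, -1.109, 1.11]
ft_force: [0.3, -0.0, -0.4]
width: 0.137
```

Call:
apply_moves(deltas=[0, 0.5, 0, 0, 0, 0, 1, 0, 0, 0, 0, 1, 0, 0, 0])

```text
clock: 16.75
ee_pos: [0.591, 0.0256, -0.0013]
ee_rot: [-1.27, -1.11, 1.11]
ft_force: [-1.0, 0.4, 2.0]
width: 0.133
```

Call:
apply_moves(deltas=[0, 0, 0, 0, 20, 0, 0, 0, 0, 30, 0, 0, 0, 0, 35, 0, 0, 0, 0, 35, 0, 0, 0, 0, 35])

```text
clock: 17.25
ee_pos: [0.5909, 0.0257, -0.0016]
ee_rot: [-1.27, -1.11, 1.11]
ft_force: [-0.0, -1.1, -0.4]
width: 0.403
```

Call:
apply_moves(deltas=[0, -15, 0, 0, 35, 0, -40, 0, 0, 35, 0, -80, 0, 0, 35, 0, -120, 0, 0, 35, 0, -120, 0, 0, 35])

```text
clock: 17.75
ee_pos: [0.5941, 0.0258, 0.1247]
ee_rot: [-1.276, -1.117, 1.104]
ft_force: [0.5, -0.2, -0.2]
width: 0.414
```

Run:
```python
from plan import *
to(*W(-.214-.06),.12,90-7.65)
d=cam("side");crop(d,"pics/a11.png",200,120,350,240,5)
```

```text
t 17.75 pos [0.5941 0.0258 0.1247] F [ 0.53 -0.21 -0.23] w 0.414
[[ 0.134  0.01  -0.991]
 [ 0.991  0.     0.134]
 [ 0.002 -1.    -0.01 ]]
delta mm [ -2.2   3.5 125.6]
turn -0.0 q6 0.1777553897052372
turn 180.0 q6 0.1777553897052372
```

View pics/a11.png

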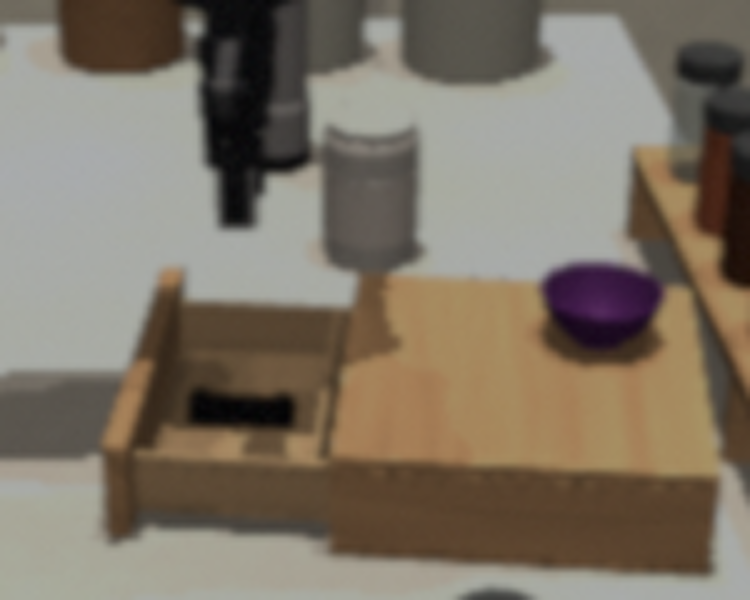

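The clip lies on the compartment floor at (240,408), clear of all the walls. Next I'll move in front of the drawer and close it.

Call:
apply_moves(deltas=[0, 0, 35, 0, 0, -1, 0, 70, 0, 0, -2, 0, 100, 0, 0, -2, 0, 126, 0, 0, -2, 0, 126, 0, 0])

```text
clock: 18.3
ee_pos: [0.4621, 0.0407, 0.1173]
ee_rot: [-1.267, -1.108, 1.112]
ft_force: [0.2, 0.2, 0.1]
width: -0.001
```

Run:
```python
from plan import *
to(*W(-.214-.06),.008,90-7.65)
```

```text
t 18.3 pos [0.4621 0.0407 0.1173] F [0.18 0.24 0.08] w -0.001
[[ 0.133 -0.003 -0.991]
 [ 0.991 -0.     0.133]
 [-0.001 -1.     0.003]]
delta mm [  0.8 109.3  -7.6]
turn -0.0 q6 0.22139533693114424
turn 180.0 q6 0.22139533693114424
```

Call:
apply_moves(deltas=[1, 35, 0, 0, 0, 1, 70, 0, 0, 0, 1, 95, 0, 0, 0, 1, 109, 0, 0, 0, 1, 109, 0, 0, 0])

```text
clock: 18.8
ee_pos: [0.4639, 0.0413, 0.0064]
ee_rot: [-1.267, -1.105, 1.113]
ft_force: [-0.2, 0.0, 0.6]
width: 0.003
```

Run:
```python
from plan import *
to(*W(-.214-.011),.008,90-7.65)
to(*W(-.124-.011),.008,90-7.65)
d=cam("side");crop(d,"pics/a12.png",200,120,350,240,5)
```

```text
t 18.8 pos [0.4639 0.0413 0.0064] F [-0.15  0.04  0.58] w 0.003
[[ 0.134 -0.005 -0.991]
 [ 0.991 -0.001  0.134]
 [-0.001 -1.     0.005]]
delta mm [ -0.   -1.8 -54.6]
turn -0.1 q6 0.2232018177807175
turn 179.9 q6 0.2232018177807175
t 18.8 pos [0.4639 0.0413 0.0064] F [-0.15  0.04  0.58] w 0.003
[[ 0.134 -0.005 -0.991]
 [ 0.991 -0.001  0.134]
 [-0.001 -1.     0.005]]
delta mm [ 1.000e-01 -2.300e+00 -1.445e+02]
turn -0.1 q6 0.2232018177807175
turn 179.9 q6 0.2232018177807175
```

View pics/a12.png

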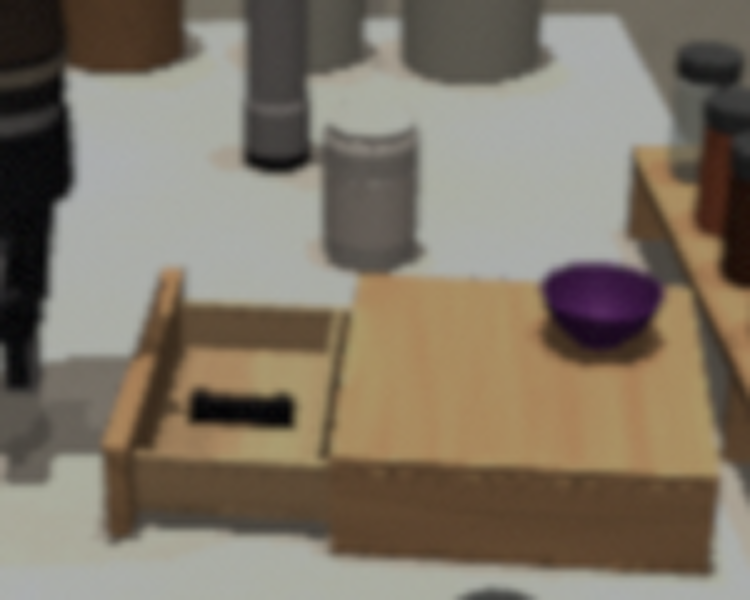

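Call:
apply_moves(deltas=[0, 0, -20, 0, 0, 0, 0, -38, 0, 0, 0, 0, -46, 0, 0, 0, 0, -49, 0, 0, 0, 0, -51, 0, 0])

```text
clock: 19.35
ee_pos: [0.5164, 0.0347, 0.0096]
ee_rot: [-1.27, -1.109, 1.11]
ft_force: [-0.3, 0.2, -1.2]
width: 0.0
```

Call:
apply_moves(deltas=[0, 0, -2, 0, 0, 0, 0, -4, 0, 0, 0, 0, -6, 0, 0, 0, 0, -8, 0, 0, 0, 0, -11, 0, 0])

```text
clock: 19.85
ee_pos: [0.5268, 0.0332, 0.0093]
ee_rot: [-1.269, -1.109, 1.11]
ft_force: [-3.3, 0.2, 0.8]
width: 0.0
```

Call:
apply_moves(deltas=[0, 0, -3, 0, 0, 0, 0, -6, 0, 0, 0, 0, -10, 0, 0, 0, 0, -14, 0, 0, 0, 0, -18, 0, 0])

```text
clock: 20.35
ee_pos: [0.5454, 0.0306, 0.0094]
ee_rot: [-1.27, -1.109, 1.11]
ft_force: [-3.8, -2.2, 0.9]
width: -0.0
```

Call:
apply_moves(deltas=[0, 0, -4, 0, 0, 0, 0, -8, 0, 0, 0, 0, -12, 0, 0, 0, 0, -16, 0, 0, 0, 0, -20, 0, 0])

```text
clock: 20.85
ee_pos: [0.5651, 0.028, 0.0093]
ee_rot: [-1.27, -1.109, 1.11]
ft_force: [-4.5, -1.0, 0.1]
width: 0.002
```

Call:
apply_moves(deltas=[0, 0, -4, 0, 0, 0, 0, -8, 0, 0, 0, 0, -12, 0, 0, 0, 0, -16, 0, 0, 0, 0, -20, 0, 0])

```text
clock: 21.35
ee_pos: [0.5847, 0.0253, 0.0093]
ee_rot: [-1.269, -1.109, 1.11]
ft_force: [-6.1, -1.7, 1.5]
width: 0.002
```

Run:
```python
from plan import *
to(*W(-.124-.011),.008,90-7.65)
```

```text
t 21.35 pos [0.5847 0.0253 0.0093] F [-6.1  -1.66  1.51] w 0.002
[[ 0.134 -0.001 -0.991]
 [ 0.991 -0.     0.134]
 [-0.    -1.     0.001]]
delta mm [ -0.3   1.3 -22.7]
turn -0.1 q6 0.17780899619669185
turn 179.9 q6 0.17780899619669185
```

Call:
apply_moves(deltas=[0, 0, -4, 0, 0, 0, 0, -8, 0, 0, 0, 0, -11, 0, 0, 0, 0, -13, 0, 0, 0, 0, -15, 0, 0])

```text
clock: 21.85
ee_pos: [0.5994, 0.0233, 0.0093]
ee_rot: [-1.269, -1.109, 1.11]
ft_force: [-6.3, -1.7, 1.2]
width: -0.003
```

Call:
apply_moves(deltas=[0, 0, -1, 0, 0, 0, 0, -2, 0, 0, 0, 0, -3, 0, 0, 0, 0, -4, 0, 0, 0, 0, -5, 0, 0])

```text
clock: 22.35
ee_pos: [0.6042, 0.0226, 0.0093]
ee_rot: [-1.269, -1.109, 1.11]
ft_force: [-6.0, -2.0, 0.7]
width: -0.002
```

Call:
apply_moves(deltas=[0, 0, -1, 0, 0, 0, 0, -2, 0, 0, 0, 0, -3, 0, 0, 0, 0, -4, 0, 0, 0, 0, -4, 0, 0])

```text
clock: 22.85
ee_pos: [0.6085, 0.0221, 0.0093]
ee_rot: [-1.27, -1.109, 1.11]
ft_force: [-4.3, -1.3, 0.7]
width: 0.0
```

Call:
apply_moves(deltas=[0, 0, -1, 0, 0, 0, 0, -2, 0, 0, 0, 0, -2, 0, 0])

```text
clock: 23.15
ee_pos: [0.6106, 0.0219, 0.0093]
ee_rot: [-1.27, -1.109, 1.11]
ft_force: [-4.3, -0.6, 1.1]
width: -0.003
```

Call:
apply_moves(deltas=[0, 0, -0.8, 0, 0, 0, 0, -0.8, 0, 0])

```text
clock: 23.35
ee_pos: [0.6115, 0.0218, 0.0093]
ee_rot: [-1.27, -1.109, 1.11]
ft_force: [-4.2, -1.1, 0.3]
width: -0.004
```

Call:
apply_moves(deltas=[0, 0, -0.8, 0, 0, 0, 0, -0.8, 0, 0])

```text
clock: 23.55
ee_pos: [0.6121, 0.0217, 0.0093]
ee_rot: [-1.27, -1.109, 1.11]
ft_force: [-4.3, -0.7, 0.3]
width: -0.0
```

Call:
apply_moves(deltas=[0, 0, -0.8, 0, 0, 0, 0, -0.8, 0, 0])

```text
clock: 23.75
ee_pos: [0.6129, 0.0216, 0.0093]
ee_rot: [-1.27, -1.109, 1.11]
ft_force: [-4.3, -1.6, 0.3]
width: 0.003
```

Call:
apply_moves(deltas=[0, 0, -0.8, 0, 0, 0, 0, -0.8, 0, 0])

```text
clock: 23.95
ee_pos: [0.6136, 0.0215, 0.0093]
ee_rot: [-1.269, -1.109, 1.11]
ft_force: [-4.8, -1.8, 0.1]
width: 0.0
```

Call:
apply_moves(deltas=[0, 0, -0.8, 0, 0, 0, 0, -0.8, 0, 0])

```text
clock: 24.15
ee_pos: [0.6142, 0.0214, 0.0093]
ee_rot: [-1.269, -1.109, 1.11]
ft_force: [-5.5, -2.1, 1.7]
width: -0.001
```

Call:
apply_moves(deltas=[0, 0, -0.8, 0, 0, 0, 0, -0.8, 0, 0])

```text
clock: 24.35
ee_pos: [0.6143, 0.0214, 0.0092]
ee_rot: [-1.268, -1.108, 1.111]
ft_force: [-7.7, -1.1, 2.2]
width: -0.002
```

Call:
apply_moves(deltas=[0, 0, -0.4, 0, 0, 0, 0, -0.4, 0, 0])

```text
clock: 24.55
ee_pos: [0.6143, 0.0214, 0.0093]
ee_rot: [-1.268, -1.108, 1.111]
ft_force: [-8.8, -1.7, 2.9]
width: 0.0
```

Call:
apply_moves(deltas=[0, 0, 0, 0, 0, 0, 0, 3, 0, 0, 0, 0, 6, 0, 0, 0, 0, 9, 0, 0, 0, 0, 12, 0, 0])

```text
clock: 25.05
ee_pos: [0.6049, 0.0231, 0.01]
ee_rot: [-1.271, -1.112, 1.108]
ft_force: [0.2, -0.4, -0.4]
width: -0.001
```

Call:
apply_moves(deltas=[0, 0, 4, 0, 0, 0, 0, 8, 0, 0, 0, 0, 14, 0, 0, 0, 0, 20, 0, 0, 0, 0, 30, 0, 0])

```text
clock: 25.55
ee_pos: [0.5738, 0.027, 0.0095]
ee_rot: [-1.27, -1.11, 1.109]
ft_force: [-0.7, 0.1, -0.1]
width: 0.003
```

Run:
```python
from plan import *
st()
d=cam("side");crop(d,"pics/a13.png",200,120,350,240,5)
```

```text
t 25.55 pos [0.5738 0.027  0.0095] F [-0.68  0.09 -0.15] w 0.003
[[ 0.134  0.    -0.991]
 [ 0.991  0.     0.134]
 [ 0.    -1.    -0.   ]]
```

View pics/a13.png

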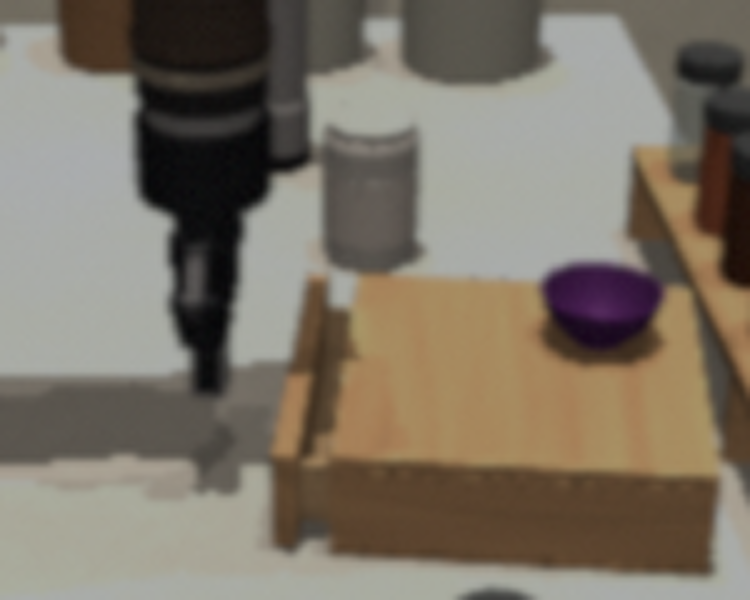

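The drawer is latched and the finger is clear of it. I'll back off upward and check the whole scene.

Call:
apply_moves(deltas=[0, -20, 20, 0, 0, 0, -50, 50, 0, 0, 0, -90, 80, 0, 0, 0, -120, 110, 0, 0, 0, -120, 110, 0, 0])

```text
clock: 26.1
ee_pos: [0.4643, 0.0421, 0.1341]
ee_rot: [-1.273, -1.115, 1.106]
ft_force: [0.7, -0.5, -0.3]
width: -0.002
```

Call:
apply_moves(deltas=[0, 0, 40, 0, 0, 0, 0, 80, 0, 0, 0, 0, 100, 0, 0, 0, 0, 100, 0, 0, 0, 0, 100, 0, 0])

```text
clock: 26.6
ee_pos: [0.3666, 0.0551, 0.1293]
ee_rot: [-1.27, -1.111, 1.109]
ft_force: [-0.1, -0.5, -0.3]
width: -0.002
```

Run:
```python
from plan import *
st()
for n in("side","top"):
    d=cam(n); cv2.imwrite(f"pics/{n}9.png",d["img"][:,:,::-1])
    o=cv2.imread(f"pics/{n}0.png"); df=cv2.absdiff(o,d["img"][:,:,::-1]).max(2)
    cv2.imwrite(f"pics/{n}df.png",np.clip(df.astype(int)*3,0,255).astype(np.uint8))
```

```text
t 26.6 pos [0.3666 0.0551 0.1293] F [-0.07 -0.46 -0.28] w -0.002
[[ 0.134  0.001 -0.991]
 [ 0.991  0.     0.134]
 [ 0.    -1.    -0.001]]
```

View pics/top9.png

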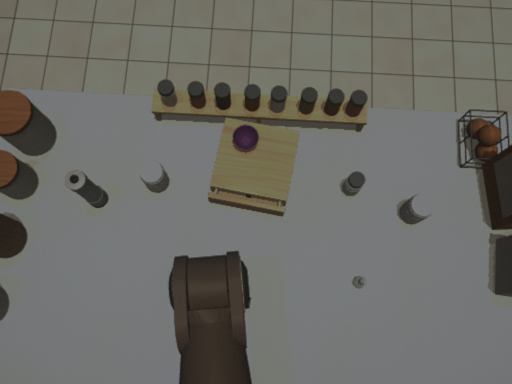

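View pics/sidedf.png

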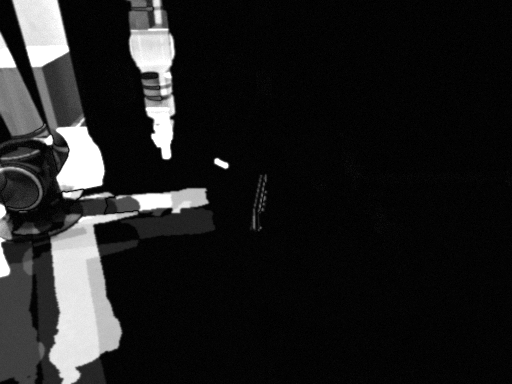

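View pics/topdf.png

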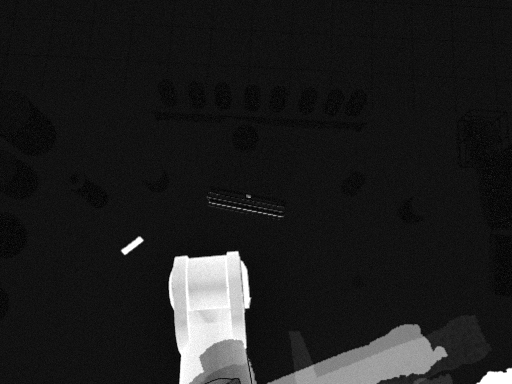

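Call:
apply_moves(deltas=[0, 0, 0, 0, 0, 0, 0, 0, 0, 0, 0, 0, 0, 0, 0, 0, 0, 0, 0, 0, 0, 0, 0, 0, 0])

```text
clock: 27.2
ee_pos: [0.3661, 0.055, 0.1294]
ee_rot: [-1.27, -1.109, 1.11]
ft_force: [0.3, -0.0, -0.6]
width: 0.002
```

Run:
```python
from plan import *
t=cam("top")["img"]; s=cam("side")["img"]
b=lambda im,x0,y0,x1,y1: im[y0:y1,x0:x1].max(2).astype(np.float64) if im.ndim==3 else im
for n,im,box in(("top",t,(208,190,288,218)),("side",s,(250,172,272,235))):
    o=cv2.imread(f"pics/{n}0.png")[:,:,::-1]; p=cv2.imread(f"pics/{n}9.png")[:,:,::-1]
    A,B,C=[b(i,*box) for i in(o,p,im)]
    print(n,"now-vs-9 maxdiff",np.abs(C-B).max(),"shift vs start",cv2.phaseCorrelate(A,C,cv2.createHanningWindow(A.shape[::-1],cv2.CV_64F)))
d=cam("top"); crop(d,"pics/t13.png",200,110,310,220,7)
```

```text
top now-vs-9 maxdiff 4.0 shift vs start ((-0.7459531459842381, -0.3708860836922092), 0.4433709156644134)
side now-vs-9 maxdiff 8.0 shift vs start ((0.18825420878740395, 0.23153039089206828), 0.9061138387051165)
```

View pics/t13.png

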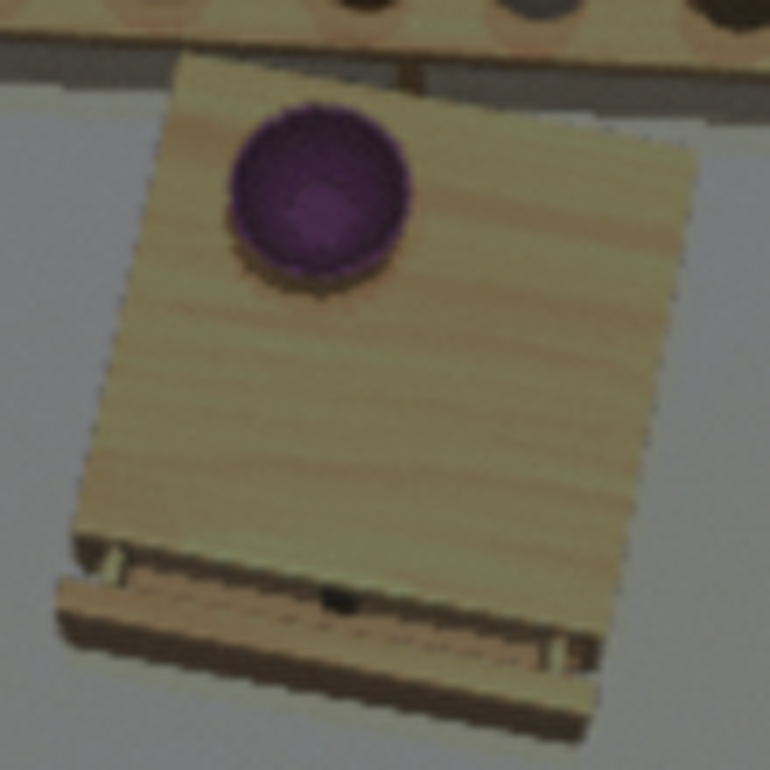

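Over 0.6 s the drawer front stayed put, within about 1 mm of where it started. The tip of the clip shows in the gap at (338,600), so it is inside. Handing in now.

```bash
python3 -c "
from bench import manip
print(manip.finish_job())"
```

```text
the job is handed in; nothing more can be done
None
```

The clip is in the drawer and the drawer is latched shut. I handed the job in at about 27 s of the 72 s limit. I pressed the front to its stop at about 9 N, and it sprang fully out. I then laid the clip flat in the compartment and pushed the drawer back in, peaking at about 9 to 9.5 N, and it latched.

**Final checks:**
- **Drawer:** after I let go, the front stood within about 1 mm of its starting place in both views. It did not move over the last 0.6 s or so.
- **Clip:** it is inside the drawer, with its end visible in the gap behind the front.
- **Everything else:** comparing start and end pictures showed no shift in the grinder, cans, jar, stopper or bowl. The arm was well clear of everything, with no contact force.

**What disagreed:**
- **Fingertip height:** the fingertips were about 22–25 mm higher than the reported TCP height. The first attempt to grip the clip therefore closed on air just above it. I corrected this from the side view and from where I felt contact, and the second grip held.
- **Pressing height:** because of that offset, I made the first press on the front at about 50 mm height instead of the intended 33 mm.
- **Top-view shift:** the top-view shift figure for the front was a weak match, so the side view is the better evidence that the drawer is at its latched position.

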